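# Stack the empty tote on the ink pots

### The job

The print-room bench needs clearing: pick up the empty white tote and stack it on top of the tote that holds the round ink pots. These are stack-and-nest totes, so turn it half a turn, end for end, so that it rides level up on the ledges just inside the other's rim instead of dropping down into it. Leave it there, and do not shove the pot tote or the tote of squeegee blocks about.

Things in the scene. Friction and masses are not known exactly. Their poses are not given: they have to be found in the camera images.
- tote_mid (a point): Centre, half-way up, of the empty white tote to move (loose, 0.18-0.35 kg): 176 mm long (x), 66 wide (y), 82 high (z). Its top 32 mm is an upright collar, faces 66 mm apart: grip across it mid-length, 25 mm above this point. Below, it tapers to a 150 x 47 mm foot. Inside, 16 mm below the rim, are two corner ledges at its +x end and one 14 mm wide mid-ledge at -x. x starts roughly ahead.
- pot_tote: Same kind of tote, same size and axes (+x: the end with two corner ledges), holding three round white pots with black lids, tops 39 mm up. Loose, 1.6 kg; stands to the left or right of the empty one. Origin: centre of its underside, on the bench.
- pot_seat (a point): Centre of the plane of the pot tote's three ledges, 66 mm above its underside, axes as the tote's. With x axes opposed, another tote's foot stands on the ledges here, inside the collar, with 10 mm play lengthwise and 7 mm sideways either way. With x axes alike it drops down inside, onto the pots.
- block_tote: Third tote of the same kind, size and axes, holding two straight wooden squeegee blocks laid lengthwise side by side, with dark rubber edges. Stands on the other side of the empty one. Origin: centre of its underside. Not to be disturbed.
Things that resemble listed ones, but are neither listed nor needed, are in the scene too. Leave any purple or yellow look-alike of the part that bears tote_mid alone.

How it is judged (in metres and radians):
At the end, for the whole second after the job is handed in: The empty tote stands on the ledges of the pot tote: its underside 60 to 72 mm above the pot tote's, centres within 16 mm horizontally, long axes within 0.2 rad, both level within 0.07 rad (z of tote_mid in the frame of pot_tote between 0.101 and 0.113 m and horizontal distance between tote_mid and pot_tote below 0.016 m and angle between the x axis of tote_mid and the x axis of pot_tote, either way round below 0.2 rad and angle between each of tote_mid, pot_tote's own z axis and vertical below 0.07 rad); the robot touches nothing.
It fails at once if the tote of squeegee blocks is shoved more than 30 mm (distance of block_tote from where it was at the start of the episode above 0.03 m).
It fails at once if the pot tote is shoved more than 40 mm (distance of pot_tote from where it was at the start of the episode above 0.04 m).
It also fails if it takes over 38 s, if anything falls off the work surface, if the arm or the gripper's body presses on something with over 40 N, if the wrist force passes 120 N, or if a joint passes its speed limit or range.

### The arm

A 6-joint arm with a two-finger parallel gripper is mounted at the origin on the work surface. World frame = base frame: x ahead of the robot, y to its left, z up, the work surface at z = 0. Lengths are in mm, angles in rad, forces in N, time in s.
With the tool pointing down it reaches from about 200 to 875 mm from the base axis. Payload 3.4 kg.
Tool frame: the origin (TCP) lies at the very end of the fingers, on their centre line; the grasp point (between the pads) lies 19 mm behind it; z points along the fingers, y is the line along which they close (so a half turn about z gives the same grasp; the last joint's range is limited). The gripper opens to 94 mm and grips with 3 to 60 N. Pads are 16 mm wide; open, the fingers measure 119 mm over their backs; the gripper's body (75 mm by 177 mm) begins 78 mm behind the grasp point.
Start: joints at [1.219, 0.276, 1.505, -0, 1.361, -0.121], TCP at [131.55, 559.786, 205.493] pointing down, gripper open.
Joint ranges: [-2.89, 2.89], [-0.75, 2.08], [0.22, 2.7], [-1.18, 4.32], [0.11, 2.71], [-2.7, 2.7]. Speed limits (rad/s): [2.57, 2.57, 3.14, 3.14, 3.14, 3.14].

### API

Orientations are given as a rotation vector (axis times angle).
In Python, from workcell import ctrl, camera, camera_params gives the robot as it stands. The module is installed in compiled form; this text tells all that it offers.
- The arm moves only by the tool send_rows, never from a script. Its argument "plan" is a list of rows, each a list of 2 entries, a list of its own where there are three numbers: the shift along the tool's x, y, z in mm, then the turn, a rotation vector about the tool's x, y, z in rad. In form: [[[tx, ty, tz], [ax, ay, az]], ...]. A call has 1 to 12 rows; each row shifts and turns the commanded pose from where the row before left it, along the tool's axes as they then stand; what a row does not reach is not made up. A row lasts 1/8 s, in which the tool goes at most 62.5 mm and 10.7 degrees, less where a joint would pass 70% of its speed; a pose out of reach is approached as far as the arm can. A call with a gripper value outside its range is refused whole. "claw" is the opening, from 0 (shut) to 1 (fully open), set as the call begins (left out, the last holds). The fingers move at their own pace and stop on an object; the grip force is fixed at half the most. Time passes only in rows, so rows that do not move let the fingers close. It gives the time, the measured TCP pose, the force, the opening and the grip force at its end, in the units of the state.
- ctrl.sense(): the state, without advancing time (a new reading comes with each control period).
- camera(name): name is "scene" or "top" or "wrist"; returns the picture (384x512x3 uint8, red, green, blue); there is no depth.
- camera_params(name): a dict with "camera_matrix" (3x3 intrinsics, pixels), "eye" and "orientation" of the camera in the world; the wrist camera has in their place "tool_from_camera" (4x4, takes a point from camera to tool coordinates, whose origin is the TCP and whose axes are the flange's). Camera axes: x right, y up, looking along -z (the intrinsics and any distortion apply to the point x, -y, -z); pixel columns grow to the right and rows downward; lengths in mm; the calibration is good to about 2 mm. A picture is of the moment at which its call begins: read the wrist's pose just before it. camera_params takes no time and is no camera call.
- ctrl.finish_job(): hands the job in; it is judged then, once.
The state is a dict: "time": time; "joint_positions": joint angles; "dq": joint speeds; "effort": joint torques, N m; "ee_pos": TCP position; "tool_rot": TCP orientation; "ft_force": force on the tool from outside, world axes, zero at the start; "moment": the same for the moment, N m; "gripper_width": finger opening in mm; "finger_force": force on a finger pad.
Only numpy, scipy, OpenCV 4.12 (cv2) and the standard library are available. Lean on these libraries where they do the work, as an engineer would, in place of code of your own. Each camera call takes 0.05 s, during which the arm holds its last target. There are 200 camera calls.

## Working session

There is one attempt and no reset: what is moved stays moved. The work goes in short steps, Python scripts to look and compute and a tool call to move; the robot and the scene stay as the last step left them, time stands still between calls to the robot, and variables do not carry over. Pictures are saved under pics/ and viewed, at most 10 in all, crops included, and the job is handed in when it is done.

Besides the shell and the picture viewer there is one more tool, called after "Emit:" as a command line: name --argument value ..., lists and objects as JSON in quotes. send_rows: Moves the arm, as the interface text tells. Its arguments: {"type":"object","properties":{"plan":{"type":"array","items":{"type":"array"}},"claw":{"type":"number"}},"required":["plan"]}

```bash
mkdir -p pics; python3 - <<'E'
from workcell import ctrl,camera,camera_params
import cv2
s=ctrl.sense();print(s)
for n in("scene","top"):
    cv2.imwrite(f"pics/{n}0.png",cv2.cvtColor(camera(n),cv2.COLOR_RGB2BGR));print(n,camera_params(n))
print(camera_params("wrist"))
E
```

```text
{'time': 0.0, 'joint_positions': array([ 1.21903056e+00,  2.76585308e-01,  1.50611291e+00, -6.91125289e-06,
        1.36067316e+00, -1.21012913e-01]), 'dq': array([ 0.00102594, -0.00111913, -0.00126964, -0.00010801, -0.00086198,
        0.00073669]), 'effort': array([ 7.42248494e-05, -4.04592633e+01, -2.37231946e+01,  7.01542944e-02,
        3.41597653e-02, -1.31014767e-04]), 'ee_pos': array([131.3307616 , 559.23041038, 204.6183171 ]), 'tool_rot': array([-3.61612505e-01, -3.12029766e+00,  2.71844265e-03]), 'ft_force': array([-0.11977824, -0.20573439,  0.36368006]), 'moment': array([-0.03305121, -0.00934226, -0.03611551]), 'finger_force': 0.0, 'gripper_width': 94.0021740359006}
scene {'camera_matrix': array([[394.2094463 ,   0.        , 259.49765586],
       [  0.        , 394.2094463 , 188.85451061],
       [  0.        ,   0.        ,   1.        ]]), 'eye': array([950.27578183, 441.49144407, 834.37832052]), 'orientation': array([0.33680365, 0.81607774, 2.28303534])}
top {'camera_matrix': array([[465.44649972,   0.        , 256.96681825],
       [  0.        , 465.44649972, 178.18321291],
       [  0.        ,   0.        ,   1.        ]]), 'eye': array([ 353.23730866,    2.56858293, 1124.18827815]), 'orientation': array([ 0.12760798, -0.14702554, -1.54691788])}
{'camera_matrix': array([[281.55965603,   0.        , 251.15607127],
       [  0.        , 281.55965603, 195.02865903],
       [  0.        ,   0.        ,   1.        ]]), 'tool_from_camera': array([[-1.50253817e-04,  9.73452871e-01,  2.28887497e-01,
         6.58692113e+01],
       [ 9.99999557e-01, -6.63663608e-05,  9.38706910e-04,
        -2.39001513e-01],
       [ 9.28977366e-04,  2.28887536e-01, -9.73452430e-01,
        -1.78933675e+02],
       [ 0.00000000e+00,  0.00000000e+00,  0.00000000e+00,
         1.00000000e+00]])}
```

View pics/scene0.png

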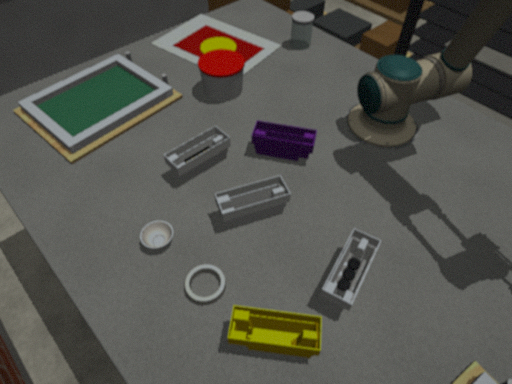

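View pics/top0.png

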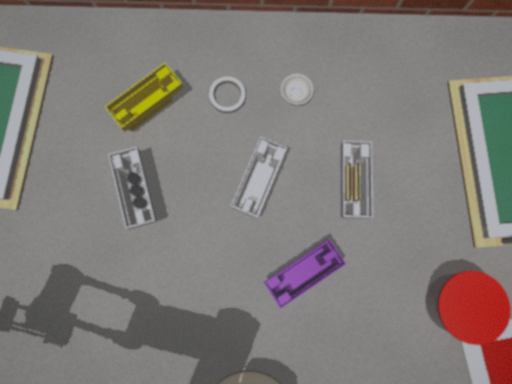

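The top view shows three white totes: empty at (260,178), pots (black lids) at (132,188) and blocks at (357,180). The purple (305,272) and yellow (145,97) totes are look-alikes. The one meant is (260,178), because it is white and empty. I'll confirm that in a crop and mask the totes in the same step.

```bash
cat > h.py <<'E'
import numpy as np,cv2
from scipy.spatial.transform import Rotation as R
from workcell import ctrl,camera,camera_params
def cam(n,st=None):
    p=camera_params(n);K=p["camera_matrix"]
    if n=="wrist":
        T=p["tool_from_camera"];Rt=R.from_rotvec(st["tool_rot"]).as_matrix()
        return K,Rt@T[:3,3]+st["ee_pos"],Rt@T[:3,:3]
    return K,p["eye"],R.from_rotvec(p["orientation"]).as_matrix()
def rays(c,px):
    K,e,Rm=c;px=np.atleast_2d(np.float64(px))
    d=np.c_[(px[:,0]-K[0,2])/K[0,0],-(px[:,1]-K[1,2])/K[1,1],-np.ones(len(px))]
    return d@Rm.T
def onplane(c,px,z):
    d=rays(c,px);return c[1]+d*((z-c[1][2])/d[:,2])[:,None]
def tri(c1,p1,c2,p2):
    a=rays(c1,p1)[0];b=rays(c2,p2)[0]
    s=np.linalg.lstsq(np.c_[a,-b],c2[1]-c1[1],rcond=None)[0]
    A=c1[1]+s[0]*a;B=c2[1]+s[1]*b;return (A+B)/2,np.linalg.norm(A-B)
def proj(c,P):
    K,e,Rm=c;q=(np.atleast_2d(P)-e)@Rm;return np.c_[K[0,2]-K[0,0]*q[:,0]/q[:,2],K[1,2]+K[1,1]*q[:,1]/q[:,2]]
E
python3 - <<'E'
import cv2,numpy as np
t=cv2.imread("pics/top0.png");s=cv2.imread("pics/scene0.png")
a=cv2.resize(t[130:235,100:380],None,fx=2.8,fy=2.8,interpolation=cv2.INTER_CUBIC)
b=cv2.resize(s[120:310,140:390],(394,300),interpolation=cv2.INTER_CUBIC)
g=cv2.cvtColor(s,cv2.COLOR_BGR2GRAY)
m=((t.min(2)>135)*255).astype(np.uint8)
m=cv2.cvtColor(cv2.resize(m[130:235,100:380],(390,146)),cv2.COLOR_GRAY2BGR)
c=np.zeros((594,784,3),np.uint8);c[:294]=a;c[294:,:394]=b;c[300:446,394:]=m
cv2.imwrite("pics/crop1.png",c)
print(t[150,200],t[200,300],t[178,260],t[140:145,355])
E
```

```text
[136 136 138] [138 139 140] [188 182 178] [[147 147 147]
 [151 149 149]
 [138 136 139]
 [118 117 118]
 [128 126 125]]
```

View pics/crop1.png

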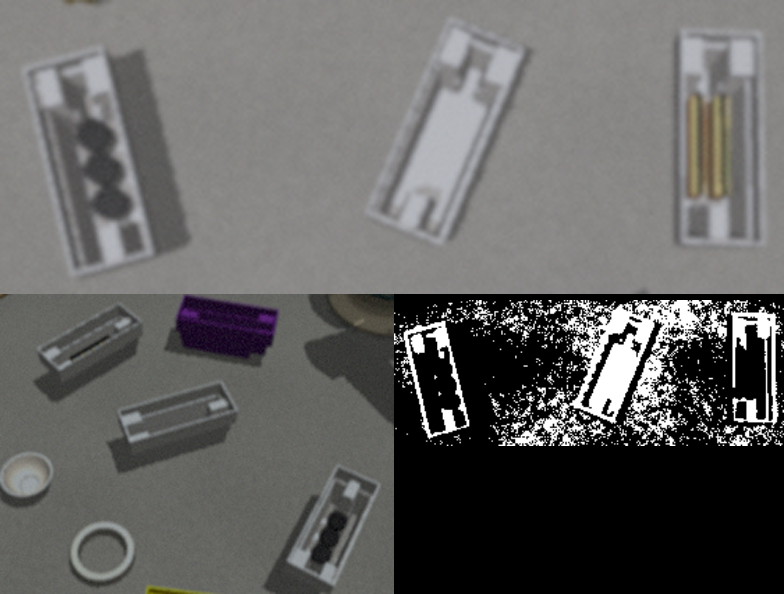

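The crop confirms it: the white empty tote is at top-view pixel (260,178), with its two corner ledges at the far (+x) end. The pot tote also has its corner ledges at +x, so a half turn is needed. Next I'll get the corner positions from both views.

```bash
python3 - <<'E'
from h import *
ct,cs=cam("top"),cam("scene")
T={"empty":[(455,18),(530,48),(445,243),(367,210)],"pot":[(24,68),(103,46),(155,255),(75,277)],"blk":[(678,30),(763,30),(765,243),(677,243)]}
S={"empty":[(145,440),(118,408),(222,383),(238,405)],"pot":[(330,582),(288,548),(335,467),(378,487)]}
for k in T:
    t=np.array(T[k])/2.8+[100,130]
    P=onplane(ct,t,82);f=(P[0]+P[1])/2;b=(P[2]+P[3])/2;d=f-b
    print(k,P.mean(0).round(1),"yaw",np.arctan2(d[1],d[0]).round(3),"L",np.linalg.norm(d).round(),"W",np.linalg.norm(P[0]-P[1]).round(),np.linalg.norm(P[2]-P[3]).round())
    if k in S:
        s=(np.array(S[k])-[0,294])/1.576+[140,120]
        Q=[tri(ct,a,cs,c) for a,c in zip(t,s)]
        print([(q.round(0).tolist(),round(g,1)) for q,g in Q],np.mean([q for q,g in Q],0).round(1))
s=ctrl.sense();r=R.from_rotvec(s["tool_rot"]).as_matrix();print(s["time"],r.round(3),s["ee_pos"])
E
```

```text
empty [543.5 -16.9  82. ] yaw -0.397 L 175.0 W 67.0 68.0
[([626.0, -9.0, 86.0], np.float64(26.6)), ([610.0, -79.0, 80.0], np.float64(6.8)), ([449.0, -12.0, 74.0], np.float64(7.7)), ([473.0, 50.0, 92.0], np.float64(3.9))] [539.6 -12.7  83. ]
pot [511.6 273.6  82. ] yaw 0.3 L 177.0 W 66.0 65.0
[([587.0, 330.0, 83.0], np.float64(2.3)), ([601.0, 265.0, 100.0], np.float64(2.9)), ([437.0, 219.0, 71.0], np.float64(0.7)), ([418.0, 282.0, 71.0], np.float64(1.2))] [510.6 273.9  81.1]
blk [ 542.7 -237.8   82. ] yaw -0.017 L 176.0 W 70.0 71.0
0.1 [[-0.973  0.229 -0.001]
 [ 0.229  0.973 -0.001]
 [ 0.    -0.002 -1.   ]] [131.36569092 559.28261357 204.72046375]
```

Emit:
send_rows --plan '[[[-44.4,-38.8,0],[0,0,0]],[[-44.4,-38.8,0],[0,0,0]],[[-44.4,-38.8,0],[0,0,0]],[[-44.4,-38.8,0],[0,0,0]],[[-44.4,-38.8,0],[0,0,0]],[[-44.4,-38.8,0],[0,0,0]],[[-44.4,-38.8,0],[0,0,0]],[[-44.4,-38.8,0],[0,0,0]],[[-44.4,-38.8,0],[0,0,0]],[[-44.4,-38.8,0],[0,0,0]],[[-44.4,-38.8,0],[0,0,0]],[[-44.4,-38.8,0],[0,0,0]]]' --claw 1

```text
time: 1.6
ee_pos: [544.4, -17.1, 205.1]
tool_rot: [-0.362, -3.12, -0.001]
ft_force: [1.0, 0.6, 0.2]
gripper_width: 93.7
finger_force: 0.0
```

Emit:
send_rows --plan '[[[0,0,0],[0,0,0.085]],[[0,0,0],[0,0,0.08]],[[0,0,0],[0,0,0]],[[0,0,0],[0,0,0]]]'

```text
time: 2.1
ee_pos: [543.5, -15.2, 205.3]
tool_rot: [-0.616, -3.08, -0.0]
ft_force: [-0.1, 0.6, -0.2]
gripper_width: 93.9
finger_force: 0.0
```

```bash
python3 - <<'E'
from h import *
s=ctrl.sense();im=cv2.cvtColor(camera("wrist"),cv2.COLOR_RGB2BGR)
np.savez("w1.npz",ee_pos=s["ee_pos"],tool_rot=s["tool_rot"]);cv2.imwrite("pics/w1.png",im)
print(s["time"],s["ee_pos"],s["joint_positions"].round(2),R.from_rotvec(s["tool_rot"]).as_matrix().round(3))
E
```

```text
2.1 [543.48968067 -15.20931266 205.28702587] [-0.16  0.23  1.57  0.    1.34 -1.33] [[-0.923  0.384 -0.   ]
 [ 0.384  0.923  0.   ]
 [ 0.    -0.    -1.   ]]
```

View pics/w1.png

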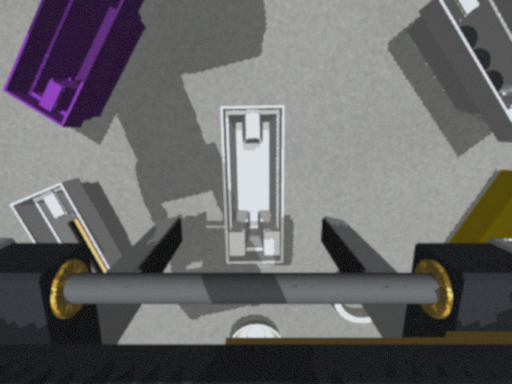

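The wrist view shows the empty tote's rim with corners at about (221,107), (285,107), (283,264) and (227,264). Its mid-ledge is at the top (the near, -x end). The tote is nearly centred and aligned between the fingers.

```bash
python3 - <<'E'
from h import *
st=dict(np.load("w1.npz"));c=cam("wrist",st);ct=cam("top")
px=[(221,107),(285,107),(283,264),(227,264)]
P=onplane(c,px,82);print(P.round(1),P.mean(0).round(1))
d=(P[2]+P[3]-P[0]-P[1])/2;print(np.linalg.norm(d),np.arctan2(d[1],d[0]),np.linalg.norm(P[0]-P[1]),np.linalg.norm(P[3]-P[2]))
t=np.array([(445,243),(367,210),(455,18),(530,48)])/2.8+[100,130]
t=t[[0,1,2,3]]
# px0 is left in wrist = ? match by nearest ground plane
Q=onplane(ct,t,82)
for i in range(4):
    j=np.argmin(np.linalg.norm(Q-P[i],axis=1));print(tri(c,px[i],ct,t[j]))
Rt=R.from_rotvec(st["tool_rot"]).as_matrix()
print("tool delta",(Rt.T@(P.mean(0)-st["ee_pos"])).round(1))
E
```

```text
[[450.5 -10.6  82. ]
 [475.7  50.1  82. ]
 [639.  -15.2  82. ]
 [613.8 -75.7  82. ]] [544.7 -12.8  82. ]
175.79784547498275 -0.37983433358866325 65.74347360913464 65.51838437834556
(array([450.30030203, -12.88503275,  76.04132501]), np.float64(3.9232065894874824))
(array([475.43845663,  48.88457545,  86.36560626]), np.float64(1.509700638923283))
(array([635.35780376, -17.12422393,  87.65879595]), np.float64(5.022221692468934))
(array([617.49630135, -81.12523715,  68.63450109]), np.float64(5.308115832290341))
tool delta [ -0.3   2.7 123.3]
```

Emit:
send_rows --plan '[[[0,2.7,30],[0,0,-0.014]],[[0,0,30],[0,0,0]],[[0,0,30],[0,0,0]],[[0,0,25],[0,0,0]],[[0,0,20],[0,0,0]],[[0,0,13],[0,0,0]],[[0,0,10],[0,0,0]],[[0,0,0],[0,0,0]],[[0,0,0],[0,0,0]]]'

```text
time: 3.28
ee_pos: [545.3, -12.9, 48.0]
tool_rot: [0.596, 3.083, 0.0]
ft_force: [-0.1, 0.9, 0.2]
gripper_width: 94.0
finger_force: 0.0
```

Emit:
send_rows --plan '[[[0,0,0],[0,0,0]],[[0,0,0],[0,0,0]],[[0,0,0],[0,0,0]],[[0,0,0],[0,0,0]],[[0,0,0],[0,0,0]],[[0,0,0],[0,0,0]]]' --claw 0

```text
time: 4.03
ee_pos: [544.8, -13.0, 47.7]
tool_rot: [0.596, 3.084, -0.0]
ft_force: [-0.7, -1.0, 3.0]
gripper_width: 65.6
finger_force: 30.0
```

Emit:
send_rows --plan '[[[0,0,-15],[0,0,0]],[[0,0,-30],[0,0,0]],[[0,0,-40],[0,0,0]],[[0,0,-40],[0,0,0]],[[0,0,-25],[0,0,0]],[[0,0,-10],[0,0,0]],[[15,22,0],[0,0,0]],[[25,37,0],[0,0,0]],[[20,31,0],[0,0,0]],[[15,22,0],[0,0,0]],[[0,0,0],[0,0,0.07]],[[0,0,0],[0,0,0.14]]]'

```text
time: 5.52
ee_pos: [515.9, 119.6, 206.5]
tool_rot: [-0.92, -3.002, 0.001]
ft_force: [-0.3, -0.1, -1.9]
gripper_width: 66.1
finger_force: 30.0
```

Emit:
send_rows --plan '[[[0,0,0],[0,0,0.16]],[[0,0,0],[0,0,0.16]],[[0,0,0],[0,0,0.16]],[[0,0,0],[0,0,0.16]],[[0,0,0],[0,0,0.16]],[[0,0,0],[0,0,0.16]],[[0,0,0],[0,0,0.16]],[[0,0,0],[0,0,0.16]],[[0,0,0],[0,0,0.16]],[[0,0,0],[0,0,0.16]],[[0,0,0],[0,0,0.16]],[[0,0,0],[0,0,0.16]]]'

```text
time: 7.02
ee_pos: [516.0, 119.0, 206.4]
tool_rot: [-2.989, -0.965, 0.004]
ft_force: [0.1, -0.1, -2.1]
gripper_width: 65.8
finger_force: 30.0
```

Emit:
send_rows --plan '[[[0,0,0],[0,0,0.16]],[[0,0,0],[0,0,0.12]],[[0,0,0],[0,0,0.05]],[[0,0,0],[0,0,0]],[[0,0,0],[0,0,0]],[[0,0,0],[0,0,0]]]'

```text
time: 7.78
ee_pos: [516.7, 119.0, 207.3]
tool_rot: [-3.106, -0.47, 0.001]
ft_force: [-0.0, -0.1, -1.2]
gripper_width: 65.9
finger_force: 30.0
```

```bash
python3 - <<'E'
from h import *
s=ctrl.sense();im=cv2.cvtColor(camera("wrist"),cv2.COLOR_RGB2BGR)
np.savez("w2.npz",ee_pos=s["ee_pos"],tool_rot=s["tool_rot"]);cv2.imwrite("pics/w2.png",im)
print(s["time"],s["ee_pos"],s["joint_positions"].round(2),R.from_rotvec(s["tool_rot"]).as_matrix().round(3),s["gripper_width"])
E
```

```text
7.775 [516.73984585 119.02546125 207.2693665 ] [0.1  0.21 1.59 0.   1.34 1.37] [[ 0.955  0.296 -0.   ]
 [ 0.296 -0.955  0.   ]
 [-0.    -0.    -1.   ]] 65.86195312526506
```

View pics/w2.png

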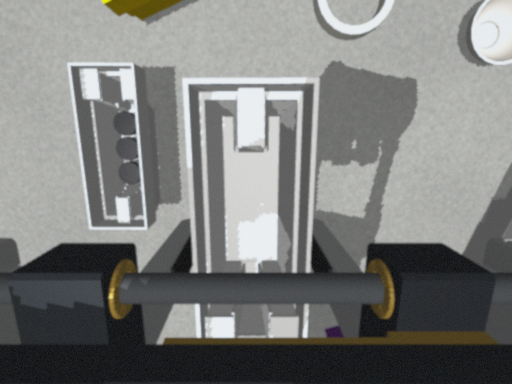

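The wrist view shows the pot tote's rim corners at about (68,64), (134,64), (148,229) and (91,229). The held tote's far rim runs from (183,80) to (319,80). It is level, and its mid-ledge now sits at the far end, so its x axis is opposed to the pot tote's.

```bash
python3 - <<'E'
from h import *
st=dict(np.load("w2.npz"));c=cam("wrist",st);ct=cam("top");Rt=R.from_rotvec(st["tool_rot"]).as_matrix()
im=cv2.imread("pics/w2.png",0)
px=np.float32([(68.5,64.5),(134,64.5),(147.5,229),(91,229)])
P=onplane(c,px,82);C=P.mean(0);d=(P[0]+P[1]-P[2]-P[3])/2;
print(P.round(1),C.round(1),"L",np.linalg.norm(d).round(1),"yaw",np.arctan2(d[1],d[0]).round(3),"W",np.linalg.norm(P[0]-P[1]).round(1),np.linalg.norm(P[3]-P[2]).round(1))
t=np.array([(24,68),(103,46),(155,255),(75,277)])/2.8+[100,130]
Q=[tri(c,a,ct,b) for a,b in zip(px,t)];print([(q.round(0).tolist(),round(g,1)) for q,g in Q])
H=onplane(c,[(183,80),(319,80)],st["ee_pos"][2]+35)
print("held far rim, tool xy",((H-st["ee_pos"])@Rt).round(1))
print("tool yaw",np.arctan2(Rt[1,0],Rt[0,0]),"delta tool",(Rt.T@(C-st["ee_pos"])).round(1))
E
```

```text
[[585.5 331.1  82. ]
 [604.8 268.5  82. ]
 [438.3 218.2  82. ]
 [419.3 279.7  82. ]] [512.  274.4  82. ] L 173.9 yaw 0.297 W 65.5 64.5
[([586.0, 331.0, 83.0], np.float64(0.8)), ([605.0, 267.0, 87.0], np.float64(0.8)), ([437.0, 218.0, 78.0], np.float64(2.1)), ([418.0, 280.0, 80.0], np.float64(1.7))]
held far rim, tool xy [[ 88.4 -32.3 -35. ]
 [ 88.4  32.8 -35. ]]
tool yaw 0.30015357010999966 delta tool [  41.4 -149.8  125.3]
```

Emit:
send_rows --plan '[[[5,-18,0],[0,0,0]],[[10,-36,0],[0,0,0]],[[11,-40,0],[0,0,0]],[[10,-36,0],[0,0,0]],[[5.5,-20,0],[0,0,-0.003]],[[0,0,20],[0,0,0]],[[0,0,25],[0,0,0]],[[0,0,15],[0,0,0]],[[0,0,0],[0,0,0]],[[0,0,0],[0,0,0]]]'

```text
time: 9.07
ee_pos: [513.0, 274.8, 148.3]
tool_rot: [-3.105, -0.473, -0.002]
ft_force: [0.6, 0.5, -2.5]
gripper_width: 65.8
finger_force: 30.0
```

```bash
python3 - <<'E'
from h import *
s=ctrl.sense();print(s["time"],s["ee_pos"],s["ft_force"])
a=cv2.cvtColor(camera("scene"),cv2.COLOR_RGB2BGR)[180:330,270:440];b=cv2.cvtColor(camera("top"),cv2.COLOR_RGB2BGR)[110:260,70:220]
cv2.imwrite("pics/s3.png",np.hstack([cv2.resize(a,None,fx=2.4,fy=2.4,interpolation=2),cv2.resize(b,None,fx=2.4,fy=2.4,interpolation=2)]))
E
```

```text
9.075 [512.96112311 274.75639347 148.2744117 ] [ 0.60376102  0.4642332  -2.49573742]
```

View pics/s3.png

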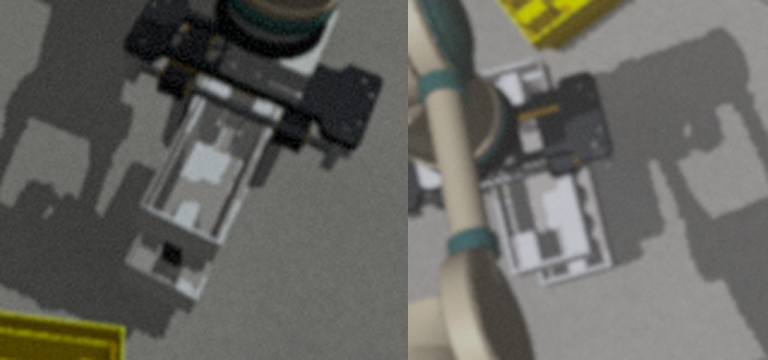

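The held tote is parallel to the pot tote and over it. Lowering slowly.

Emit:
send_rows --plan '[[[-1,0,10],[0,0,0]],[[0,0,10],[0,0,0]],[[0,0,6],[0,0,0]],[[0,0,3],[0,0,0]],[[0,0,2],[0,0,0]],[[0,0,0],[0,0,0]],[[0,0,0],[0,0,0]]]'

```text
time: 10.05
ee_pos: [511.5, 274.4, 116.7]
tool_rot: [-3.105, -0.474, -0.001]
ft_force: [-0.3, 0.2, -1.5]
gripper_width: 65.9
finger_force: 30.0
```

Emit:
send_rows --plan '[[[0,0,1.5],[0,0,0]],[[0,0,1],[0,0,0]],[[0,0,0],[0,0,0]],[[0,0,0],[0,0,0]]]'

```text
time: 10.55
ee_pos: [511.3, 274.3, 114.0]
tool_rot: [-3.106, -0.474, -0.0]
ft_force: [0.1, 0.1, -2.3]
gripper_width: 66.1
finger_force: 30.0
```

Emit:
send_rows --plan '[[[0,0,1],[0,0,0]],[[0,0,0],[0,0,0]],[[0,0,0],[0,0,0]]]'

```text
time: 10.92
ee_pos: [511.4, 274.4, 113.6]
tool_rot: [-3.105, -0.474, -0.001]
ft_force: [-1.2, -0.6, 4.2]
gripper_width: 65.9
finger_force: 30.0
```

Emit:
send_rows --plan '[[[0,0,1],[0,0,0]],[[0,0,0],[0,0,0]],[[0,0,0],[0,0,0]]]'

```text
time: 11.3
ee_pos: [511.5, 274.4, 113.6]
tool_rot: [-3.105, -0.474, -0.002]
ft_force: [-3.1, 0.4, 9.3]
gripper_width: 65.9
finger_force: 30.0
```

Contact came at TCP z 113.6, and 113.7 was expected for the ledges. Releasing and rising.

Emit:
send_rows --plan '[[[0,0,0],[0,0,0]],[[0,0,0],[0,0,0]],[[0,0,0],[0,0,0]],[[0,0,0],[0,0,0]],[[0,0,0],[0,0,0]],[[0,0,0],[0,0,0]]]' --claw 1

```text
time: 12.05
ee_pos: [511.3, 274.3, 111.9]
tool_rot: [-3.106, -0.474, -0.0]
ft_force: [0.3, -0.5, 0.2]
gripper_width: 94.1
finger_force: 0.0
```

Emit:
send_rows --plan '[[[0,0,-10],[0,0,0]],[[0,0,-20],[0,0,0]],[[0,0,-40],[0,0,0]],[[0,0,-40],[0,0,0]],[[-30,0,-10],[0,0,0]],[[-40,0,0],[0,0,0]],[[-40,0,0],[0,0,0]],[[-40,0,0],[0,0,0]],[[0,0,0],[0,0,0]],[[0,0,0],[0,0,0]],[[0,0,0],[0,0,0]]]'

```text
time: 13.42
ee_pos: [369.3, 229.9, 232.2]
tool_rot: [-3.105, -0.473, -0.001]
ft_force: [0.0, 0.1, 0.1]
gripper_width: 94.1
finger_force: 0.0
```

```bash
python3 - <<'E'
from h import *
s=ctrl.sense();print(s["time"],s["ee_pos"],s["ft_force"])
a=cv2.cvtColor(camera("scene"),cv2.COLOR_RGB2BGR)[180:330,270:440];b=cv2.cvtColor(camera("top"),cv2.COLOR_RGB2BGR)[110:260,70:220]
cv2.imwrite("pics/s4.png",np.hstack([cv2.resize(a,None,fx=2.4,fy=2.4,interpolation=2),cv2.resize(b,None,fx=2.4,fy=2.4,interpolation=2)]))
E
```

```text
13.425 [369.34858112 229.93961322 232.17988547] [0.01783298 0.07266682 0.07525605]
```

View pics/s4.png

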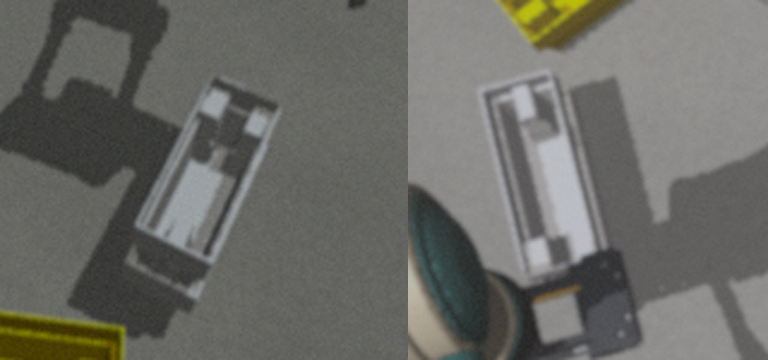

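The tote stands in the pot tote, level by eye. Its rim corners are at (136,226) and (210,264) in the scene crop and at (478,88) and (550,70) in the top crop. A quick height check follows.

```bash
python3 - <<'E'
from h import *
ct,cs=cam("top"),cam("scene")
S=np.array([(210,264),(136,226)])/2.4+[270,180]
T=(np.array([(478,88),(550,70)])-[408,0])/2.4+[70,110] if False else (np.array([(478,88),(550,70)])-[408,0])/2.4+[70,110]
for a,b in zip(T,S):print(tri(ct,a,cs,b))
# expected far rim corners for seat at rim z=148
y=.3;ex=np.array([np.cos(y),np.sin(y)]);ey=np.array([-ex[1],ex[0]])
P=[np.r_[np.array([511.5,274.3])+88*ex+s*33*ey,148] for s in(1,-1)]
print(np.array(P).round(1),((proj(ct,P)-[70,110])*2.4+[408,0]).round(),((proj(cs,P)-[270,180])*2.4).round())
E
```

```text
(array([587.90458121, 332.60821729, 146.98476104]), np.float64(1.0418732490346776))
(array([605.77541402, 270.80062462, 145.32863292]), np.float64(3.0120852643110405))
[[585.8 331.8 148. ]
 [605.3 268.8 148. ]] [[478.  90.]
 [550.  71.]] [[210. 261.]
 [133. 222.]]
```

The rim measures about 146–147 mm, against 148 expected, so the tote is seated on the ledges.

```bash
python3 -c "
from workcell import ctrl
print(ctrl.finish_job())"
```

```text
the job is handed in; nothing more can be done
None
```

The empty white tote was turned end for end and stacked level on the pot tote's ledges (rim measured 145–147 mm up, 148 expected), and the job is handed in at about 13.5 s; no verdict was returned.

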